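# Crank up the disinfection well and unload its tablet plates

### The job

The tablet plates in the disinfection well are clean: unfold the crank's hinged grip until it stands fully upright, crank the lift all the way up, then draw every plate up out of its slot and put it down inside the white basket. When the well is empty, crank the lift all the way back down, and only then fold the grip flat along the crank arm again. Never turn the crank with its grip folded.

Things in the scene. Friction and masses are not known exactly. Their poses are not given: they have to be found in the camera images.
- well_top (a point): the disinfection well, a grey metal housing 90 (x) x 167 (y) x 130 mm high that is fixed to the table on a 100 mm wide base plate, with a gear case and the crank beside it at its own +y side. This point is the centre of its flat top face, 130 mm above the table. Its x axis runs along the slots, its y axis across them, z up. Four slots, each 13 mm wide and 69 mm long, open in the top at y = -54, -18, +18, +54 mm; the lift under the plates is hidden inside
- crank_axis (a point): the point on the crank's upright turning axis at the height of the grip's fold hinge (114 mm above the table), 165 mm from the well's centre along the well's +y. The gear case below reaches 80 mm, the flat crank arm (12 mm wide) lies at 95 to 103 mm. Its x axis points along the crank arm to the grip's hinge and turns with the crank
- grip_hinge (a point): the fold hinge of the crank's grip, at the end of the crank arm, 70 mm from the crank axis, 114 mm above the table; it goes round with the crank. x points outward along the arm, y is the hinge axis, z up
- grip_mid (a point): the middle of the grip, a black round sleeve 18 mm in diameter and 56 mm long that spins freely about its own length; 42 mm from the fold hinge (the sleeve covers 12 to 68 mm from the hinge). Its x axis lies along the grip and points from the free end to the hinge
- fold (a joint): the grip's fold hinge: 0 = folded flat, the grip lying over the crank arm with its free end toward the crank axis (2 mm above the arm); 1.571 = unfolded, standing straight up (stop at both ends). Stiff enough to stay where it is left (0.04 N m)
- crank (a joint): angle of the crank: 0 = lift fully down (stop), 6.283 = lift fully up (stop), one whole turn, counter-clockwise seen from above. Stays where it is left (friction 0.15 N m). One turn raises the lift by 60 mm
- white_basket: a loose, open white plastic basket, 225 (x) x 310 (y) x 80 mm high, about 0.6 kg; origin at the centre of its underside, z up; its inside is 200 x 285 mm at the floor, which is 2 mm thick, and its walls stand nearly upright
- plate_0_mid (a point): a flat white plastic tablet plate, 66 (x) x 9 (y) x 110 mm (z) with round pockets on both faces, 0.08 kg; this point is its centre. It starts upright in a slot of the well, lengthwise along the slot, its top edge 8 mm below the well's top; with the lift fully up the top edge stands 52 mm above it. There are two to four plates, in any of the slots
- plate_0: the same plate: origin at the centre of its lower edge, 55 mm below plate_0_mid; x along its width, y its thickness, z up
- plate_1_mid (a point): a flat white plastic tablet plate, 66 (x) x 9 (y) x 110 mm (z) with round pockets on both faces, 0.08 kg; this point is its centre: as plate_0, in another slot
- plate_1: the same plate: origin at the centre of its lower edge, 55 mm below plate_1_mid; x along its width, y its thickness, z up
- plate_2_mid (a point): a flat white plastic tablet plate, 66 (x) x 9 (y) x 110 mm (z) with round pockets on both faces, 0.08 kg; this point is its centre: as plate_0, in another slot
- plate_2: the same plate: origin at the centre of its lower edge, 55 mm below plate_2_mid; x along its width, y its thickness, z up
- plate_3_mid (a point): a flat white plastic tablet plate, 66 (x) x 9 (y) x 110 mm (z) with round pockets on both faces, 0.08 kg; this point is its centre: as plate_0, in another slot
- plate_3: the same plate: origin at the centre of its lower edge, 55 mm below plate_3_mid; x along its width, y its thickness, z up

How it is judged:
By the outcome, as a careful person would: the job done as asked, in the order asked, and still so for the second after the job is handed in, with the robot touching nothing.
Of plate_0, plate_1, plate_2, plate_3 only 2 to 4 are there at a start; the rules pass over those that are not, and their reading is None.
At some moment in a run one of white_basket may be knocked a few centimetres aside while the robot is not near it.
Once in a run the grip may slacken for a moment while it holds something.
It also fails if it takes over 210 s, if anything falls off the work surface, if the arm or the gripper's body presses on something with over 40 N, if the wrist force passes 120 N, or if a joint passes its speed limit or range.

### The arm

A 6-joint arm with a two-finger parallel gripper is mounted at the origin on a cart in front of the work surface, level with it; the furniture and walls round the work are solid. World frame = base frame: x ahead of the robot, y to its left, z up, the work surface at z = 0. Lengths are in m, angles in rad, forces in N, time in s.
With the tool pointing down it reaches from about 0.375 to 0.925 m from the base axis. Payload 5.7 kg.
Tool frame: the origin (TCP) lies midway between the tips of the shut fingers; the grasp point (between the pads) lies 19 mm behind it; y points along the fingers, z is the direction in which the jaws open and shut, and the axes are right-handed (so a half turn about y gives the same grasp; the last joint's range is limited). The gripper opens to 88 mm and grips with 3 to 60 N. Pads are 20 mm wide; open, the fingers measure 115 mm over their backs; the gripper's body (75 mm by 178 mm) begins 61 mm behind the grasp point.
Start: joints at [1.22, 0.359, 1.51, -0, 1.272, -0.115], TCP at [0.14, 0.583, 0.223] pointing down, gripper open.
Joint ranges: [-2.97, 2.97], [-1.01, 2.36], [0.21, 2.38], [-0.96, 4.11], [0.2, 2.71], [-2.98, 2.98]. Speed limits (rad/s): [2.39, 2.39, 3.14, 3.14, 3.14, 3.14].

### API

Orientations are given as a rotation vector (axis times angle).
In Python, from workcell import state, capture, get_calibration, sign_off, cut_out gives the robot as it stands. The module is installed in compiled form; this text tells all that it offers.
- The arm moves only by the shell command python3 -m handwheel 'ROWS' [FORCE]. ROWS is JSON, one flat list of numbers, 7 for each row, row after row: the opening, from 0 (shut) to 1 (fully open), then the shift along the tool's x, y, z in cm, then the turn, a rotation vector about the tool's x, y, z in degrees. A call has 1 to 12 rows; each row is the pose to reach, as a shift and turn from the pose commanded when the call began, along the tool's axes at that moment; what a row does not reach only later rows make up. A row lasts 1/12 s, in which the tool goes at most 41.7 mm and 7.16 degrees, less where a joint would pass 70% of its speed; a pose out of reach is approached as far as the arm can. A call with a gripper value outside its range is refused whole. The fingers move at their own pace and stop on an object; FORCE is the grip in N (left out, the last holds). Time passes only in rows, so rows that repeat a pose let the fingers close. It gives the time, the measured TCP pose, the force and the opening at its end, in the units of the state.
- state(): the state, without advancing time (a new reading comes with each control period).
- capture(name): name is "scene" or "top"; returns the picture (384x512x3 uint8, red, green, blue); there is no depth.
- get_calibration(name): a dict with "mtx" (3x3 intrinsics, pixels), "R" (3x3) and "t" (3): a world point X has camera coordinates R X + t. Camera axes: x right, y down, z forward; pixel columns grow to the right and rows downward; lengths in m; the calibration is good to about 2 mm. A picture is of the moment at which its call begins. get_calibration takes no time and is no camera call.
- sign_off(): hands the job in, once; it reports no verdict.
Trained networks look in the newest picture that a camera, given by its name, has taken for a name from the list of things; names that differ only in an ending like _2 or _b are one class to them, and where a whole thing is asked for, a point or a joint stands for the part that bears it (a point fixed in the world has none). Each returns a list of dicts, best first, with "score" (0 to 1); they miss things now and then, are a little off and sometimes report something else, mostly with a low value. They report only what shows in the picture. A call takes as long as a camera call.
- cut_out(camera, query): "pixels" (384x512 bool, what is visible of it) and "position" ([column, row] in pixels, amid what is visible of it).
The state is a dict: "time_s": time; "joint_pos": joint angles; "joint_vel": joint speeds; "tau": joint torques, N m; "tcp_pos": TCP position; "orientation": TCP orientation; "contact_force": force on the tool from outside, world axes, zero at the start; "ft_torque": the same for the moment, N m; "gripper_width": finger opening in m.
Only numpy, scipy, OpenCV 4.12 (cv2) and the standard library are available. Lean on these libraries where they do the work, as an engineer would, in place of code of your own. Each camera call takes 0.05 s, during which the arm holds its last target. There are 200 camera calls.

## Working session

There is one attempt and no reset: what is moved stays moved. The work goes in short steps, Python scripts to look and compute and a shell command to move; the robot and the scene stay as the last step left them, time stands still between calls to the robot, and variables do not carry over. Pictures are saved under pics/ and viewed, about 12 in all and at most 16, crops included, and the job is handed in when it is done.

```bash
mkdir -p pics
cat > h.py <<'E'
import numpy as np, cv2
from workcell import *
from scipy.spatial.transform import Rotation as Ro
def snap(cam,name,crop=None,scale=1):
    im=capture(cam)[:,:,::-1]
    if crop: im=im[crop[1]:crop[3],crop[0]:crop[2]]
    if scale!=1: im=cv2.resize(im,None,fx=scale,fy=scale,interpolation=cv2.INTER_CUBIC)
    cv2.imwrite('pics/'+name+'.png',im)
def ray(cam,px,z):
    c=get_calibration(cam);R,t=np.array(c['R']),np.array(c['t'])
    o=-R.T@t; d=R.T@np.linalg.inv(np.array(c['mtx']))@np.array([px[0],px[1],1.])
    return o+d*(z-o[2])/d[2]
def proj(cam,X):
    c=get_calibration(cam);p=np.array(c['mtx'])@(np.array(c['R'])@np.array(X)+np.array(c['t']));return p[:2]/p[2]
E
python3 - <<'E'
from h import *
np.set_printoptions(precision=4,suppress=True)
a=capture('scene');b=capture('top')
cv2.imwrite('pics/a.png',np.hstack([a,b])[:,:,::-1][:, :])
im=cv2.imread('pics/a.png'); cv2.imwrite('pics/s.png',cv2.resize(a[:,:,::-1],(768,576)));cv2.imwrite('pics/t.png',cv2.resize(b[:,:,::-1],(768,576)))
for cam in('scene','top'):
    c=get_calibration(cam);print(cam,-np.array(c['R']).T@c['t'])
    print(np.array(c['R']),c['mtx'])
    for q in('white_basket','plate_0','grip_mid','grip_hinge','crank_axis','crank','well_top','fold'):
        r=cut_out(cam,q)
        print(q,[(round(x['score'],2),np.round(x['position'],1),int(x['pixels'].sum())) for x in r[:6]])
s=state();print(s); print(Ro.from_rotvec(s['orientation']).as_matrix())
E
```

```text
scene [ 0.1456 -0.3769  0.9134]
[[ 0.6939 -0.7199 -0.0152]
 [-0.5619 -0.5281 -0.6366]
 [ 0.4503  0.4503 -0.771 ]] [[452.6439   0.     261.713 ]
 [  0.     452.6439 190.7877]
 [  0.       0.       1.    ]]
white_basket [(0.61, array([166.8, 158.8]), 8462)]
plate_0 [(0.44, array([318. , 250.2]), 134), (0.39, array([291.7, 228.6]), 37)]
grip_mid [(0.71, array([266. , 183.6]), 210)]
grip_hinge [(0.88, array([262.7, 185.6]), 376)]
crank_axis []
crank [(0.66, array([262.2, 178.6]), 329)]
well_top [(0.57, array([291.8, 239.4]), 6969), (0.55, array([294.4, 226.4]), 85)]
fold [(0.65, array([265.3, 182.1]), 131)]
top [0.4586 0.1073 0.9648]
[[ 0.0071 -0.9999  0.0072]
 [-0.9852 -0.0082 -0.1715]
 [ 0.1715 -0.0059 -0.9852]] [[402.5359   0.     263.3025]
 [  0.     402.5359 185.9048]
 [  0.       0.       1.    ]]
white_basket [(0.97, array([134. , 210.5]), 13792)]
plate_0 [(0.59, array([361.7, 199.6]), 115), (0.47, array([329.9, 200.2]), 137)]
grip_mid [(0.58, array([262.9, 173.4]), 218), (0.31, array([133. , 210.4]), 13856)]
grip_hinge [(0.57, array([259.3, 176.3]), 295)]
crank_axis [(0.64, array([261.4, 176.8]), 320)]
crank [(0.88, array([259.7, 175.3]), 351), (0.22, array([135. , 209.8]), 13780)]
well_top [(0.77, array([310.4, 200.4]), 5934)]
fold [(0.75, array([262.2, 173.3]), 233)]
{'time_s': 0.9, 'joint_pos': array([ 1.2199,  0.3588,  1.5104,  0.    ,  1.2725, -0.1151]), 'joint_vel': array([-0.0017,  0.0001, -0.001 , -0.0012,  0.0004,  0.0009]), 'tau': array([  0.0019, -51.5339, -27.1133,   0.0675,   0.0244,  -0.    ]), 'tcp_pos': array([0.1402, 0.5834, 0.2227]), 'orientation': array([-1.5629,  0.1851, -0.1851]), 'contact_force': array([ 0.2863, -0.0019,  0.1618]), 'ft_torque': array([-0.036 ,  0.0643,  0.0296]), 'gripper_width': 0.08800511217502191}
[[ 0.9723 -0.      0.2336]
 [-0.2336 -0.0001  0.9723]
 [-0.     -1.     -0.0001]]
```

View pics/s.png

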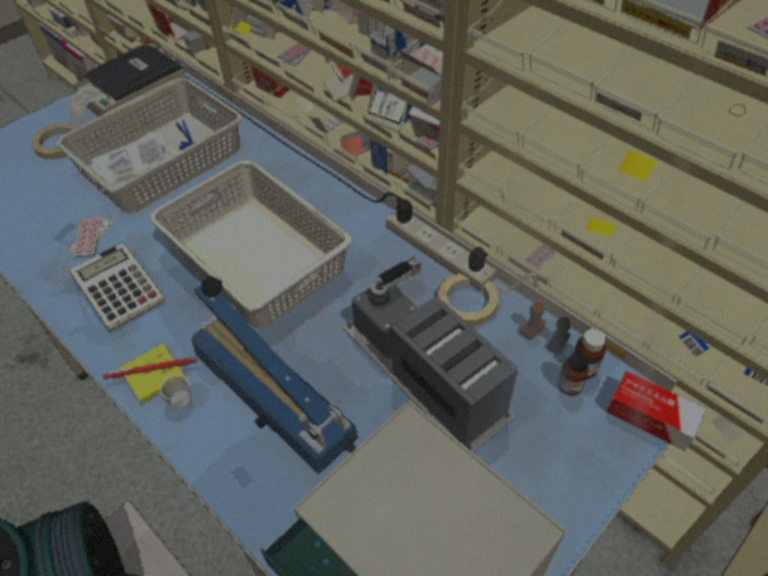

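View pics/t.png

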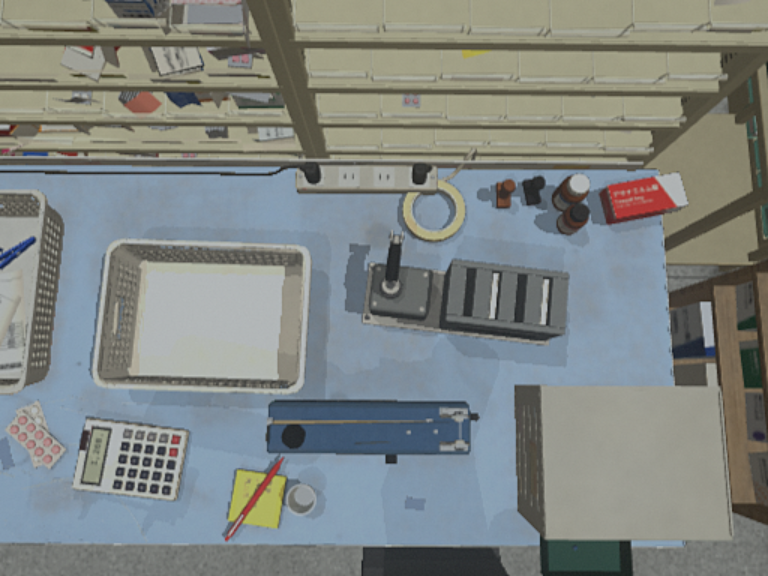

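The scene shows two plates, in the second and fourth slots from the crank (top px/1.5: 331,198 and 363,200). The crank arm points away from the robot, with the grip folded, and the basket is to the left.

Run:
```python
from h import *
np.set_printoptions(precision=4,suppress=True)
t=cv2.imread('pics/a.png')[:,512:]; s=cv2.imread('pics/a.png')[:,:512]
A=cv2.resize(t[145:240,230:390],None,fx=5,fy=5,interpolation=cv2.INTER_CUBIC)
cv2.imwrite('pics/tc.png',A)
cv2.imwrite('pics/sc.png',cv2.resize(s[165:305,220:350],None,fx=4.2,fy=4.2,interpolation=cv2.INTER_CUBIC))
for p in[(449,262),(567,272),(562,337),(443,329)]: print('well',ray('top',np.array(p)/1.5,.13))
for p in[(546,302),(498,297)]: print('plate',ray('top',np.array(p)/1.5,.122))
print('hinge',ray('top',np.array((397,238))/1.5,.114),'axis',ray('top',np.array((391,287))/1.5,.1))
for p in[(105,242),(310,247),(304,390),(95,387)]: print('basket',ray('top',np.array(p)/1.5,.08))
for p in[(145,262),(285,262),(283,380),(132,378)]: print('basket floor',ray('top',np.array(p)/1.5,.002))
print('shelf',ray('top',np.array((400,165))/1.5,0.), 'box near', ray('top',np.array((540,385))/1.5,.2),ray('top',np.array((518,385))/1.5,0))
```

```text
well [0.6287 0.0262 0.13  ]
well [ 0.6158 -0.1401  0.13  ]
well [ 0.5243 -0.1293  0.13  ]
well [0.5341 0.0353 0.13  ]
plate [ 0.574 -0.111  0.122]
plate [ 0.5806 -0.0434  0.122 ]
hinge [0.6668 0.0997 0.114 ] axis [0.5971 0.1078 0.1   ]
basket [0.6651 0.5368 0.08  ]
basket [0.6601 0.2297 0.08  ]
basket [0.4491 0.2318 0.08  ]
basket [0.4513 0.532  0.08  ]
basket floor [0.6506 0.507  0.002 ]
basket floor [0.6525 0.2803 0.002 ]
basket floor [0.4635 0.2762 0.002 ]
basket floor [0.4649 0.5129 0.002 ]
shelf [0.8205 0.0944 0.    ] box near [ 0.4586 -0.0795  0.2   ] [ 0.4584 -0.0936  0.    ]
```

View pics/tc.png

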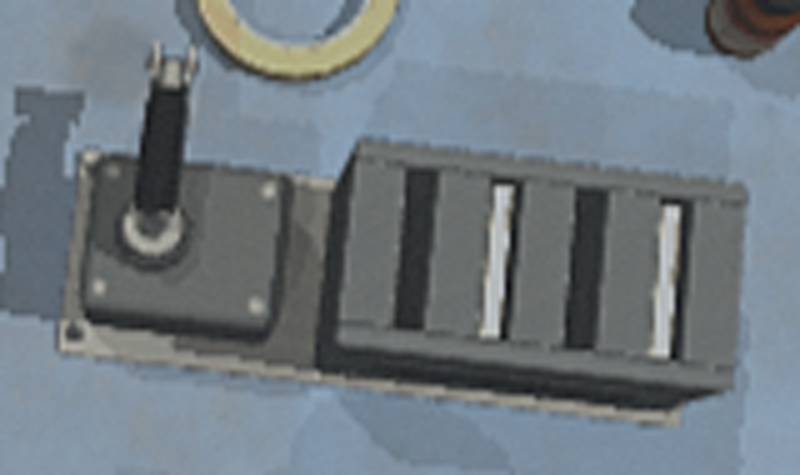

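View pics/sc.png

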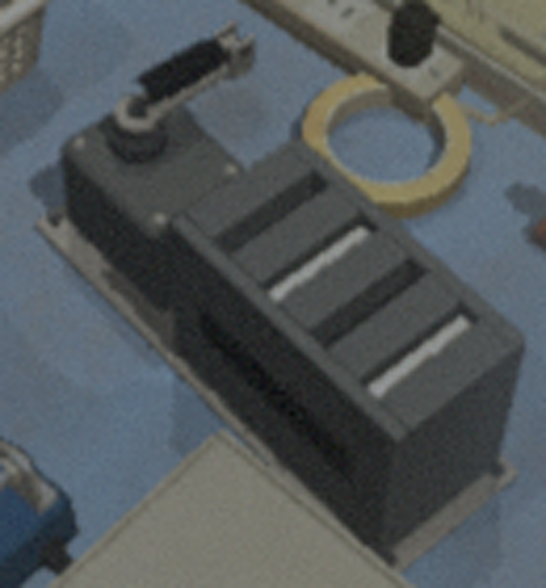

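The crops show four clean slot openings. Slot-end pixels were read off, and the grip lies folded towards the gear-case hub. Next I fit the well pose and cross-check it with the scene camera.

```bash
cat >> h.py <<'E'
def mv(target,yaw=None):
    "shift in tool cm (and yaw turn) from measured TCP to target"
    s=state();R=Ro.from_rotvec(s['orientation']).as_matrix()
    d=R.T@(np.array(target)-s['tcp_pos'])*100
    cy=np.degrees(np.arctan2(R[1,0],R[0,0]))
    print('cm',np.round(d,2),'turn about tool y', None if yaw is None else round(-(yaw-cy),2),'yaw now',round(cy,2),'tilt',np.round(R[:,1],3))
E
python3 - <<'E'
from h import *
from scipy.optimize import least_squares
np.set_printoptions(precision=4,suppress=True)
ys=[.054,.018,-.018,-.054]
top=[((422,168),(410,328)),((505,180),(492,339)),((592,190),(581,350)),((672,200),(660,358))]
sc=[((322,178),(221,243)),((370,230),(272,297)),((420,266),(316,336)),((468,323),(370,392))]
obs=[]
for y,(a,b) in zip(ys,top):
  for x,p in((.0345,a),(-.0345,b)): obs.append(('top',x,y,np.array(p)/5+[230,145]))
for y,(a,b) in zip(ys,sc):
  for x,p in((.0345,a),(-.0345,b)): obs.append(('scene',x,y,np.array(p)/4.2+[220,165]))
def W(p,x,y,z=.13):
  c,s=np.cos(p[2]),np.sin(p[2]);return [p[0]+c*x-s*y,p[1]+s*x+c*y,z]
for sel in('top','scene','tops'):
  O=[o for o in obs if o[0] in sel or sel=='tops']
  r=least_squares(lambda p:np.concatenate([proj(o[0],W(p,o[1],o[2]))-o[3] for o in O]),[.577,-.05,-.09],loss='soft_l1')
  print(sel,r.x[:2],np.degrees(r.x[2]),np.abs(r.fun).mean(),np.abs(r.fun).max())
p=r.x
print('axis',W(p,0,.165,.114)); a=W(p,0,.165,.114)
for c in('top','scene'): print(c,'axis px',proj(c,a), 'axis at .1', proj(c,W(p,0,.165,.103)))
# hinge from images: lugs
print('hinge top',ray('top',np.array((172,68))/5+[230,145],.114),'scene',ray('scene',np.array((236,48))/4.2+[220,165],.114))
# box top height: triangulate corner top(518..)/scene(409,405)/1.5
for z in(.05,.1,.15,.2,.25,.3): print(z,ray('top',np.array((541,387))/1.5,z)[:2],ray('scene',np.array((410,405))/1.5,z)[:2])
E
```

```text
top [ 0.5801 -0.0553] -6.267896500715252 0.3647011672477376 0.8306431790788338
scene [ 0.5806 -0.0577] -7.3292671771211175 0.7017511712593532 1.970924664346029
tops [ 0.5805 -0.0565] -6.728328016890547 0.6548298539775503 2.5448234352707857
axis [np.float64(0.599866725832518), np.float64(0.10738476926848953), 0.114]
top axis px [260.8583 189.0432] axis at .1 [260.8521 189.8738]
scene axis px [252.4224 189.8745] axis at .1 [252.57   192.9081]
hinge top [0.6669 0.1002 0.114 ] scene [0.6673 0.0955 0.114 ]
0.05 [ 0.4557 -0.1175] [ 0.5073 -0.045 ]
0.1 [ 0.4559 -0.1052] [ 0.4863 -0.0642]
0.15 [ 0.456 -0.093] [ 0.4654 -0.0834]
0.2 [ 0.4562 -0.0807] [ 0.4444 -0.1027]
0.25 [ 0.4563 -0.0684] [ 0.4235 -0.1219]
0.3 [ 0.4565 -0.0561] [ 0.4026 -0.1411]
```

Run:
```python
from h import *
mv([.6248,.1035,.20],-6.7)
```

```text
cm [ 58.33   2.27 -35.34] turn about tool y -6.81 yaw now -13.51 tilt [-0. -0. -1.]
```

```bash
python3 -m handwheel '[0.6,58.3,2.3,-35.3,0,-6.8,0, 0.6,58.3,2.3,-35.3,0,-6.8,0, 0.6,58.3,2.3,-35.3,0,-6.8,0, 0.6,58.3,2.3,-35.3,0,-6.8,0, 0.6,58.3,2.3,-35.3,0,-6.8,0, 0.6,58.3,2.3,-35.3,0,-6.8,0, 0.6,58.3,2.3,-35.3,0,-6.8,0, 0.6,58.3,2.3,-35.3,0,-6.8,0, 0.6,58.3,2.3,-35.3,0,-6.8,0, 0.6,58.3,2.3,-35.3,0,-6.8,0, 0.6,58.3,2.3,-35.3,0,-6.8,0, 0.6,58.3,2.3,-35.3,0,-6.8,0]' 6
python3 - <<'E'
from h import *
mv([.6248,.1035,.20],-6.7)
E
```

```text
time_s: 1.9
tcp_pos: [0.4965, 0.2303, 0.206]
orientation: [-1.569, 0.092, -0.092]
contact_force: [0.7, 1.0, 0.2]
gripper_width: 0.0528
cm [ 14.23   0.6  -11.09] turn about tool y -0.02 yaw now -6.72 tilt [ 0.  0. -1.]
```

```bash
python3 -m handwheel '[0.5,14.2,0.6,-11.1,0,0,0, 0.5,14.2,0.6,-11.1,0,0,0, 0.5,14.2,0.6,-11.1,0,0,0, 0.5,14.2,0.6,-11.1,0,0,0, 0.5,14.2,0.6,-11.1,0,0,0, 0.5,14.2,0.6,-11.1,0,0,0, 0.5,14.2,0.6,-11.1,0,0,0]'
python3 - <<'E'
from h import *
snap('scene','s2',(190,90,360,260),3.5)
mv([.6248,.1035,.099],-6.7)
E
```

```text
time_s: 2.48
tcp_pos: [0.623, 0.1049, 0.1994]
orientation: [-1.568, 0.094, -0.092]
contact_force: [-0.6, -0.6, 0.2]
gripper_width: 0.0434
cm [ 0.3  10.05 -0.2 ] turn about tool y -0.03 yaw now -6.73 tilt [-0.002  0.001 -1.   ]
```

View pics/s2.png

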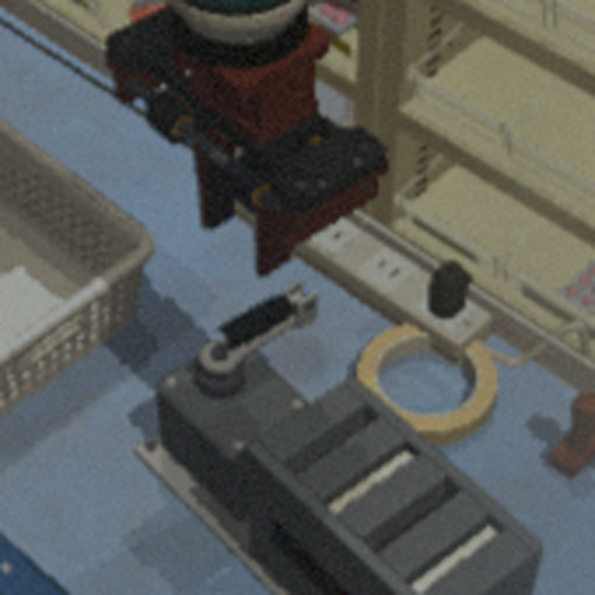

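```bash
python3 -m handwheel '[0.5,0,3,0,0,0,0, 0.5,0,6,0,0,0,0, 0.5,0,8,0,0,0,0, 0.5,0,9,0,0,0,0, 0.5,0,10,0,0,0,0, 0.5,0,10,0,0,0,0, 0.5,0,10,0,0,0,0]'
python3 - <<'E'
from h import *
snap('scene','s3',(210,120,330,220),5)
snap('top','t3',(200,120,320,220),5)
a=cv2.imread('pics/s3.png');b=cv2.imread('pics/t3.png');cv2.imwrite('pics/st3.png',cv2.resize(np.hstack([a,b]),None,fx=.66,fy=.66))
E
```

```text
time_s: 3.12
tcp_pos: [0.6232, 0.1058, 0.1004]
orientation: [-1.569, 0.091, -0.092]
contact_force: [0.1, 0.3, 0.4]
gripper_width: 0.0443
```

View pics/st3.png

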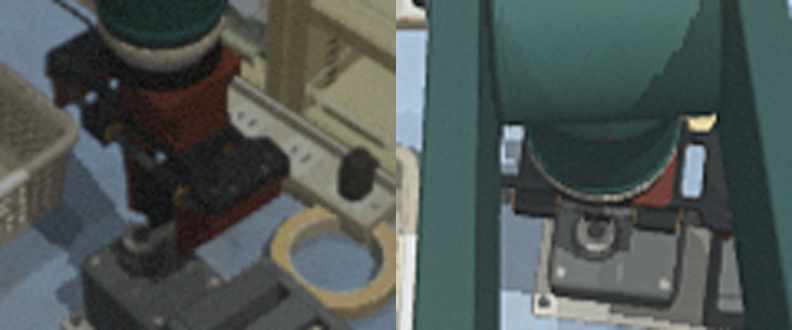

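```bash
python3 -m handwheel '[0.5,0.15,0.1,-0.35,0,0,0, 0.4,0.15,0.1,-0.35,0,0,0, 0.3,0.15,0.1,-0.35,0,0,0, 0.25,0.15,0.1,-0.35,0,0,0, 0.2,0.15,0.1,-0.35,0,0,0, 0.18,0.15,0.1,-0.35,0,0,0, 0.18,0.15,0.1,-0.35,0,0,0]' 5
python3 -m handwheel '[0.15,0,0,0,0,0,0, 0.15,0,0,0,0,0,0, 0.15,0,0,0,0,0,0]' 5
```

```text
time_s: 3.8
tcp_pos: [0.6249, 0.1043, 0.0991]
orientation: [-1.564, 0.092, -0.093]
contact_force: [0.0, 9.6, -0.6]
gripper_width: 0.0203
time_s: 4.05
tcp_pos: [0.6249, 0.1044, 0.0991]
orientation: [-1.564, 0.091, -0.093]
contact_force: [1.2, 10.6, 0.4]
gripper_width: 0.0199
```

```bash
python3 -m handwheel '[0.15,0,0,0.1,0,0,0, 0.15,0,0,0.1,0,0,0, 0.1,0,0,0.1,0,0,0, 0.1,0,0,0.1,0,0,0]' 5
python3 - <<'E'
from h import *
snap('scene','s3',(210,120,330,220),5)
E
```

```text
time_s: 4.38
tcp_pos: [0.625, 0.1054, 0.0991]
orientation: [-1.564, 0.091, -0.093]
contact_force: [0.8, 10.3, -0.7]
gripper_width: 0.0179
```

```bash
python3 -m handwheel '[0.1,0,0,0.05,0,0,0, 0.1,0.09,-0.57,0.05,0,0,0, 0.1,0.25,-1.13,0.05,0,0,0, 0.1,0.49,-1.65,0.05,0,0,0, 0.1,0.79,-2.15,0.05,0,0,0, 0.1,1.15,-2.6,0.05,0,0,0, 0.1,1.57,-3,0.05,0,0,0,0.1,1.57,-3,0.05,0,0,0]' 5
python3 - <<'E'
from h import *
snap('scene','s4',(220,110,320,210),5)
E
```

```text
time_s: 5.1
tcp_pos: [0.6418, 0.101, 0.1298]
orientation: [-1.569, 0.09, -0.094]
contact_force: [-0.1, 0.6, 0.5]
gripper_width: 0.0089
```

View pics/s4.png

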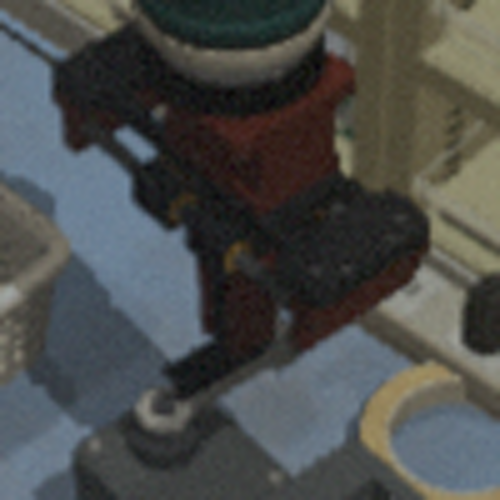

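The grip slipped out of the jaws because the grasp was light and sat high on the sleeve. I'll retry lower and firmer.

```bash
python3 -m handwheel '[0.1,0,-1,0,0,0,0, 0.5,0,-1,0,0,0,0, 0.5,0,-1,0,0,0,0, 0.5,-0.8,-1,0,0,0,0, 0.5,-1.6,-1,0,0,0,0, 0.5,-1.6,1,0,0,0,0, 0.5,-1.6,3,0,0,0,0, 0.5,-1.6,3.5,0,0,0,0, 0.5,-1.6,3.5,0,0,0,0]' 15
python3 -m handwheel '[0.4,0,0,0,0,0,0, 0.3,0,0,0,0,0,0, 0.25,0,0,0,0,0,0, 0.2,0,0,0,0,0,0, 0.2,0,0,0,0,0,0, 0.15,0,0,0,0,0,0, 0.15,0,0,0,0,0,0]' 15
```

```text
time_s: 5.9
tcp_pos: [0.6217, 0.103, 0.092]
orientation: [-1.569, 0.096, -0.088]
contact_force: [0.5, -0.0, -0.7]
gripper_width: 0.044
time_s: 6.48
tcp_pos: [0.6252, 0.1056, 0.0948]
orientation: [-1.565, 0.091, -0.094]
contact_force: [0.6, 8.5, 1.0]
gripper_width: 0.0178
```

```bash
python3 -m handwheel '[0.1,0,0,0.05,0,0,0, 0.1,0,-0.3,0.05,0,0,0, 0.1,0.09,-0.57,0.05,0,0,0, 0.1,0.16,-0.85,0.05,0,0,0, 0.1,0.25,-1.13,0.05,0,0,0, 0.1,0.25,-1.13,0.05,0,0,0]' 20
```

```text
time_s: 6.98
tcp_pos: [0.6272, 0.1051, 0.1057]
orientation: [-1.566, 0.091, -0.093]
contact_force: [0.4, 3.7, 0.1]
gripper_width: 0.0193
```

```bash
python3 -m handwheel '[0.1,0.12,-0.25,0,0,0,0, 0.1,0.24,-0.52,0,0,0,0, 0.1,0.38,-0.78,0,0,0,0, 0.1,0.54,-1.02,0,0,0,0, 0.1,0.54,-1.02,0,0,0,0]' 20
python3 - <<'E'
from h import *
snap('scene','s5',(220,110,320,210),5)
E
```

```text
time_s: 7.4
tcp_pos: [0.6308, 0.1049, 0.1154]
orientation: [-1.565, 0.094, -0.09]
contact_force: [-3.9, 10.1, -1.9]
gripper_width: 0.0175
```

View pics/s5.png

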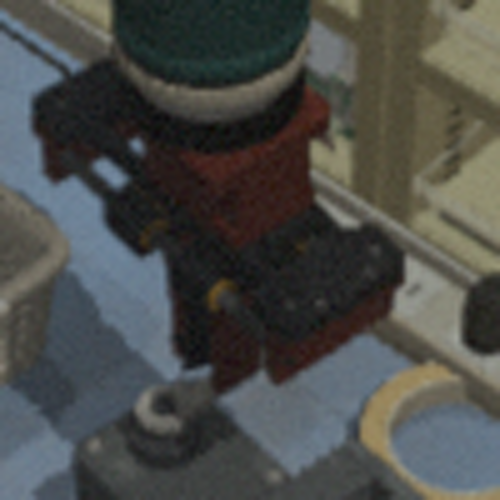

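```bash
python3 -m handwheel '[0.1,0.3,-0.48,0,0,0,0, 0.1,0.6,-0.91,0,0,0,0, 0.1,1,-1.3,0,0,0,0, 0.1,1.45,-1.61,0,0,0,0, 0.1,1.45,-1.61,0,0,0,0]' 20
python3 -m handwheel '[0.1,0.5,-0.25,0,0,0,0, 0.1,1.05,-0.44,0,0,0,0, 0.1,1.6,-0.55,0,0,0,0, 0.1,2.2,-0.58,0,0,0,0, 0.1,2.2,-0.58,0,0,0,0]' 20
python3 - <<'E'
from h import *
snap('scene','s6',(220,90,320,190),5)
E
```

```text
time_s: 7.87
tcp_pos: [0.6449, 0.1034, 0.1314]
orientation: [-1.565, 0.095, -0.089]
contact_force: [-2.5, 10.0, 0.4]
gripper_width: 0.0178
time_s: 8.28
tcp_pos: [0.6673, 0.1008, 0.1384]
orientation: [-1.565, 0.094, -0.09]
contact_force: [-5.7, 9.1, 5.8]
gripper_width: 0.0166
```

View pics/s6.png

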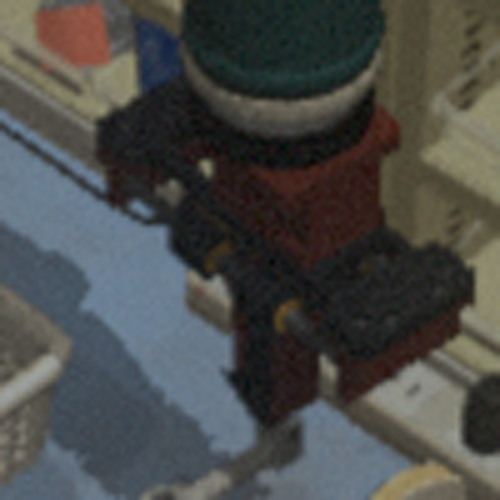

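```bash
python3 -m handwheel '[0.1,0.2,0,0,0,0,0, 0.1,0.4,0,0,0,0,0, 0.1,0.4,0,0,0,0,0]' 30
python3 -m handwheel '[0.3,0,0,0.1,0,0,0, 0.5,0,0,0.1,0,0,0, 0.5,0,-3,0.1,0,0,0,0.5,0,-7,0,0,0,0,0.5,0,-8,0,0,0,0,0.5,0,-8,0,0,0,0,0.5,0,-8,0,0,0,0]' 30
python3 - <<'E'
from h import *
snap('scene','s7',(210,120,330,220),5)
snap('top','t7',(200,120,320,220),5)
a=cv2.imread('pics/s7.png');b=cv2.imread('pics/t7.png');cv2.imwrite('pics/st7.png',cv2.resize(np.hstack([a,b]),None,fx=.66,fy=.66))
for c in('scene','top'):
  for q in('grip_mid','grip_hinge'):
    for z,X in(('hinge',(.6688,.099,.114)),('mid',(.6688,.099,.156)),('axis',(.599,.1074,.1))):print(c,z,np.round(proj(c,X),1))
    print(q,[(round(x['score'],2),np.round(x['position'],1),int(x['pixels'].sum())) for x in cut_out(c,q)[:3]])
E
```

```text
time_s: 8.58
tcp_pos: [0.6695, 0.1005, 0.1384]
orientation: [-1.565, 0.096, -0.088]
contact_force: [-8.3, 9.9, 10.0]
gripper_width: 0.0162
time_s: 9.17
tcp_pos: [0.6729, 0.0972, 0.2178]
orientation: [-1.569, 0.091, -0.094]
contact_force: [0.3, 0.4, 0.4]
gripper_width: 0.0438
scene hinge [275.5 175.3]
scene mid [275.7 163.1]
scene axis [252.3 193.9]
grip_mid [(0.53, array([275. , 166.4]), 87), (0.35, array([292.1, 237.6]), 7263)]
scene hinge [275.5 175.3]
scene mid [275.7 163.1]
scene axis [252.3 193.9]
grip_hinge [(0.84, array([267.9, 183. ]), 353), (0.57, array([270.5, 167.7]), 102)]
top hinge [265.  157.8]
top mid [265.2 152.9]
top axis [260.8 190.5]
grip_mid []
top hinge [265.  157.8]
top mid [265.2 152.9]
top axis [260.8 190.5]
grip_hinge [(0.85, array([261.5, 177.4]), 283)]
```

View pics/st7.png

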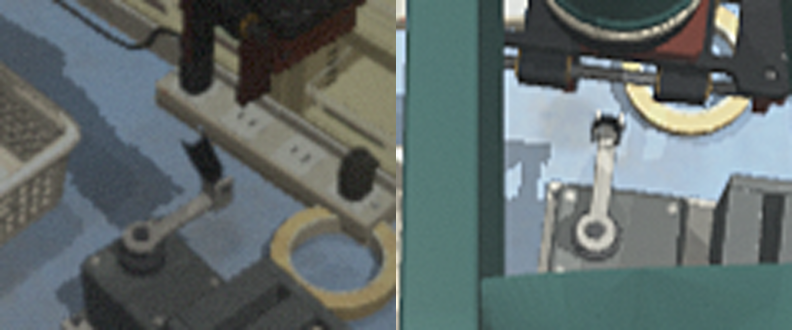

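The grip is raised but still leans about 15–20° inward (sleeve top left of the hinge in the scene crop). I'll push it outward to its stop with the shut fingers.

```bash
python3 -m handwheel '[0,-2.5,0,0,0,0,0, 0,-5.3,0,0,0,0,0, 0,-5.3,0,0,0,0,0, 0,-5.3,0,0,0,0,0, 0,-5.3,2,0,0,0,0, 0,-5.3,5,0,0,0,0, 0,-5.3,6.5,0,0,0,0, 0,-5.3,6.5,0,0,0,0, 0,-5.3,6.5,0,0,0,0, 0,-5.3,6.5,0,0,0,0]'
python3 -m handwheel '[0,0.5,0,0,0,0,0, 0,1,0,0,0,0,0, 0,1.5,0,0,0,0,0, 0,2,0,0,0,0,0, 0,2.4,0,0,0,0,0, 0,2.4,0,0,0,0,0]'
```

```text
time_s: 10.3
tcp_pos: [0.6212, 0.104, 0.1531]
orientation: [-1.569, 0.091, -0.093]
contact_force: [-0.1, 0.4, 0.2]
gripper_width: 0.0002
time_s: 10.8
tcp_pos: [0.6449, 0.1011, 0.1524]
orientation: [-1.569, 0.091, -0.093]
contact_force: [-0.1, -0.4, 0.4]
gripper_width: 0.0003
```

```bash
python3 -m handwheel '[0,0.2,0,0,0,0,0, 0,0.4,0,0,0,0,0, 0,0.6,0,0,0,0,0,0,0.6,0,0,0,0,0]'
python3 -m handwheel '[0,0.2,0,0,0,0,0, 0,0.4,0,0,0,0,0, 0,0.4,0,0,0,0,0]'
python3 - <<'E'
from h import *
snap('scene','s8',(210,120,330,220),5)
E
```

```text
time_s: 11.13
tcp_pos: [0.6494, 0.1006, 0.1521]
orientation: [-1.569, 0.092, -0.092]
contact_force: [-0.3, -0.2, -0.5]
gripper_width: 0.0006
time_s: 11.38
tcp_pos: [0.6504, 0.1005, 0.1519]
orientation: [-1.569, 0.097, -0.087]
contact_force: [-9.5, 1.3, 6.5]
gripper_width: 0.0003
```

View pics/s8.png

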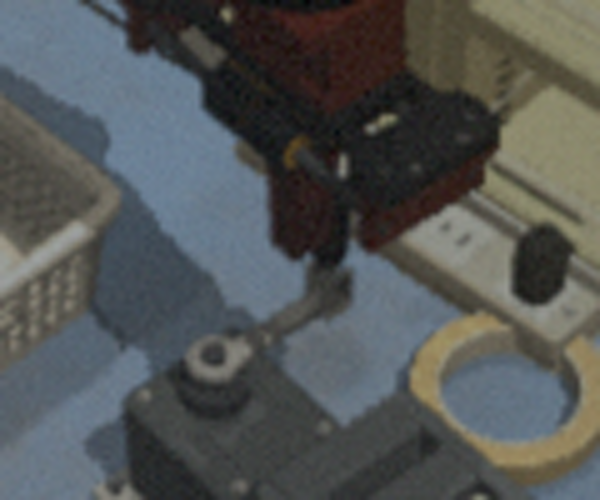

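```bash
python3 -m handwheel '[0,-1.5,0,0,0,0,0, 0,-1.5,-3,0,0,0,0, 0,-1.5,-5.5,0,0,0,0, 0,-1.5,-5.5,0,0,0,0, 0.5,0,-5.5,0.1,0,0,0, 0.5,1.7,-5.5,0.1,0,0,0, 0.5,1.7,-5.5,0.1,0,0,0, 0.5,1.7,-5.5,0.1,0,0,0, 0.5,1.7,-3,0.1,0,0,0, 0.5,1.7,0,0.1,0,0,0, 0.5,1.7,1,0.1,0,0,0, 0.5,1.7,1,0.1,0,0,0]' 20
python3 -m handwheel '[0.4,0,0,0,0,0,0, 0.3,0,0,0,0,0,0, 0.25,0,0,0,0,0,0, 0.2,0,0,0,0,0,0, 0.15,0,0,0,0,0,0, 0.1,0,0,0,0,0,0, 0.1,0,0,0,0,0,0]' 25
python3 - <<'E'
from h import *
# circle shifts, tool axes from th=0
for d in range(10,361,10):
    t=np.radians(d); print(d,round(7*(np.cos(t)-1),2),round(7*np.sin(t),2),end=' | ')
E
```

```text
time_s: 12.43
tcp_pos: [0.667, 0.0991, 0.1387]
orientation: [-1.57, 0.098, -0.086]
contact_force: [-0.8, -0.4, 0.7]
gripper_width: 0.0436
time_s: 13.02
tcp_pos: [0.6717, 0.1005, 0.1438]
orientation: [-1.567, 0.09, -0.094]
contact_force: [0.2, 5.4, 5.8]
gripper_width: 0.0177
10 -0.11 1.22 | 20 -0.42 2.39 | 30 -0.94 3.5 | 40 -1.64 4.5 | 50 -2.5 5.36 | 60 -3.5 6.06 | 70 -4.61 6.58 | 80 -5.78 6.89 | 90 -7.0 7.0 | 100 -8.22 6.89 | 110 -9.39 6.58 | 120 -10.5 6.06 | 130 -11.5 5.36 | 140 -12.36 4.5 | 150 -13.06 3.5 | 160 -13.58 2.39 | 170 -13.89 1.22 | 180 -14.0 0.0 | 190 -13.89 -1.22 | 200 -13.58 -2.39 | 210 -13.06 -3.5 | 220 -12.36 -4.5 | 230 -11.5 -5.36 | 240 -10.5 -6.06 | 250 -9.39 -6.58 | 260 -8.22 -6.89 | 270 -7.0 -7.0 | 280 -5.78 -6.89 | 290 -4.61 -6.58 | 300 -3.5 -6.06 | 310 -2.5 -5.36 | 320 -1.64 -4.5 | 330 -0.94 -3.5 | 340 -0.42 -2.39 | 350 -0.11 -1.22 | 360 0.0 -0.0 |
```

```bash
python3 -m handwheel '[0.1,-0.11,0,1.22,0,0,0, 0.1,-0.42,0,2.39,0,0,0, 0.1,-0.94,0,3.5,0,0,0, 0.1,-1.64,0,4.5,0,0,0, 0.1,-2.5,0,5.36,0,0,0, 0.1,-3.5,0,6.06,0,0,0, 0.1,-3.5,0,6.06,0,0,0]' 25
python3 - <<'E'
from h import *
s=state();print(s['contact_force'],s['tcp_pos'])
a=np.array([.599,.1074]);v=s['tcp_pos'][:2]-a;print(np.hypot(*v),np.degrees(np.arctan2(v[1],v[0]))+6.7)
capture('scene');capture('top')
for c in('scene','top'):
  for q in('grip_mid','grip_hinge','crank'): print(c,q,[(round(x['score'],2),np.round(x['position'],1),int(x['pixels'].sum())) for x in cut_out(c,q)[:3]])
E
```

```text
time_s: 13.6
tcp_pos: [0.6429, 0.1653, 0.1438]
orientation: [-1.568, 0.089, -0.093]
contact_force: [1.0, 3.1, 6.8]
gripper_width: 0.0175
[0.95150237 3.13572245 6.7503942 ] [0.64289796 0.16533333 0.14378208]
0.07268632375533736 59.547612301602655
scene grip_mid [(0.48, array([246.1, 159.4]), 62)]
scene grip_hinge [(0.8, array([250.7, 183.4]), 204)]
scene crank [(0.8, array([247.2, 173.4]), 274)]
top grip_mid []
top grip_hinge [(0.77, array([250.1, 183.7]), 224)]
top crank [(0.72, array([250.5, 183.3]), 193)]
```

```bash
python3 -m handwheel '[0.1,-1.11,0,0.52,0,0,0, 0.1,-2.28,0,0.83,0,0,0, 0.1,-3.5,0,0.94,0,0,0, 0.1,-4.72,0,0.83,0,0,0, 0.1,-5.89,0,0.52,0,0,0, 0.1,-7,0,0,0,0,0, 0.1,-8,0,-0.7,0,0,0, 0.1,-8.86,0,-1.56,0,0,0, 0.1,-9.56,0,-2.56,0,0,0, 0.1,-10.08,0,-3.67,0,0,0, 0.1,-10.39,0,-4.84,0,0,0, 0.1,-10.5,0,-6.06,0,0,0]' 25
python3 -m handwheel '[0.1,0.11,0,-1.22,0,0,0, 0.1,0.42,0,-2.39,0,0,0, 0.1,0.94,0,-3.5,0,0,0, 0.1,1.64,0,-4.5,0,0,0]' 25
python3 - <<'E'
from h import *
s=state()
a=np.array([.599,.1074]);v=s['tcp_pos'][:2]-a;print(np.hypot(*v),np.degrees(np.arctan2(v[1],v[0]))+6.7)
E
```

```text
time_s: 15.0
tcp_pos: [0.5322, 0.1163, 0.1437]
orientation: [-1.567, 0.089, -0.095]
contact_force: [3.2, 3.8, 7.4]
gripper_width: 0.0178
time_s: 15.33
tcp_pos: [0.5434, 0.0698, 0.1436]
orientation: [-1.566, 0.09, -0.095]
contact_force: [3.2, 6.7, 7.5]
gripper_width: 0.0178
0.06711881503941099 -139.2818059900211
```

```bash
python3 -m handwheel '[0.1,0.86,0,-0.86,0,0,0, 0.1,1.86,0,-1.56,0,0,0, 0.1,2.97,0,-2.08,0,0,0, 0.1,4.14,0,-2.39,0,0,0, 0.1,5.36,0,-2.5,0,0,0, 0.1,6.58,0,-2.39,0,0,0, 0.1,7.75,0,-2.08,0,0,0, 0.1,8.86,0,-1.56,0,0,0, 0.1,9.86,0,-0.86,0,0,0, 0.1,10.72,0,0,0,0,0, 0.1,11.42,0,1,0,0,0, 0.1,11.94,0,2.11,0,0,0]' 25
python3 -m handwheel '[0.1,0.31,0,1.17,0,0,0, 0.1,0.42,0,2.39,0,0,0, 0.1,0.42,0,2.5,0,0,0]' 25
python3 - <<'E'
from h import *
s=state()
a=np.array([.599,.1074]);v=s['tcp_pos'][:2]-a;print(np.hypot(*v),np.degrees(np.arctan2(v[1],v[0]))+6.7)
E
```

```text
time_s: 16.33
tcp_pos: [0.6638, 0.0753, 0.1437]
orientation: [-1.571, 0.091, -0.093]
contact_force: [-1.5, -3.5, 9.2]
gripper_width: 0.0175
time_s: 16.58
tcp_pos: [0.6716, 0.101, 0.1437]
orientation: [-1.57, 0.089, -0.093]
contact_force: [1.2, -2.9, 7.9]
gripper_width: 0.0174
0.0729066118471408 1.6814460002291298
```

```bash
python3 -m handwheel '[0.1,0,0,0.1,0,0,0, 0.1,0,0,0.2,0,0,0, 0.1,0,0,0.2,0,0,0]' 25
python3 -m handwheel '[0.1,0,0,0.1,0,0,0, 0.1,0,0,0.2,0,0,0, 0.1,0,0,0.2,0,0,0]' 25
```

```text
time_s: 16.83
tcp_pos: [0.6716, 0.1011, 0.1437]
orientation: [-1.571, 0.089, -0.094]
contact_force: [1.6, -4.0, 8.4]
gripper_width: 0.0175
time_s: 17.08
tcp_pos: [0.6717, 0.1014, 0.1438]
orientation: [-1.574, 0.09, -0.093]
contact_force: [0.8, -9.3, 8.1]
gripper_width: 0.0173
```

```bash
python3 -m handwheel '[0.3,0,0,0,0,0,0, 0.5,0,0,-0.2,0,0,0, 0.5,0,0,-0.3,0,0,0, 0.5,0,-3,-0.3,0,0,0, 0.5,0,-7,-0.3,0,0,0, 0.5,0,-10,-0.3,0,0,0, 0.5,0,-10,3,0,0,0, 0.5,0,-10,7,0,0,0, 0.5,0,-10,10,0,0,0, 0.5,0,-10,10,0,0,0]'
python3 - <<'E'
from h import *
np.set_printoptions(precision=4,suppress=True)
a=capture('scene');b=capture('top')
cv2.imwrite('pics/sp.png',np.hstack([cv2.resize(a[90:310,200:360],None,fx=2.5,fy=2.5,interpolation=2),cv2.resize(b[90:310,225:385],None,fx=2.5,fy=2.5,interpolation=2)])[:,:,::-1])
for c in('scene','top'):
  for q in('plate_0','grip_mid','white_basket','grip_hinge'): print(c,q,[(round(x['score'],2),np.round(x['position'],1),int(x['pixels'].sum())) for x in cut_out(c,q)[:4]])
for X in[(.5823,-.0386),(.5742,-.1102)]:
  for c in('scene','top'): print(proj(c,[*X,.182]),proj(c,[*X,.13]))
E
```

```text
time_s: 17.92
tcp_pos: [0.6819, 0.2096, 0.2416]
orientation: [-1.566, 0.089, -0.088]
contact_force: [0.2, 0.1, -0.2]
gripper_width: 0.0437
scene plate_0 [(0.79, array([321.4, 241.4]), 490), (0.62, array([295.6, 217.2]), 526)]
scene grip_mid []
scene white_basket [(0.72, array([165.2, 158.6]), 8404)]
scene grip_hinge [(0.89, array([274., 179.]), 334)]
top plate_0 [(0.86, array([365.2, 198.3]), 340), (0.25, array([332.1, 194.1]), 354)]
top grip_mid [(0.38, array([265.4, 157.2]), 34)]
top white_basket [(0.76, array([136.1, 183.1]), 3248)]
top grip_hinge [(0.78, array([260.2, 170.5]), 278)]
[296.6939 211.405 ] [295.5981 226.2611]
[334.9057 192.7879] [330.3833 196.621 ]
[321.8289 234.1137] [319.5914 248.5584]
[371.3391 197.1486] [364.5989 200.7212]
```

View pics/sp.png

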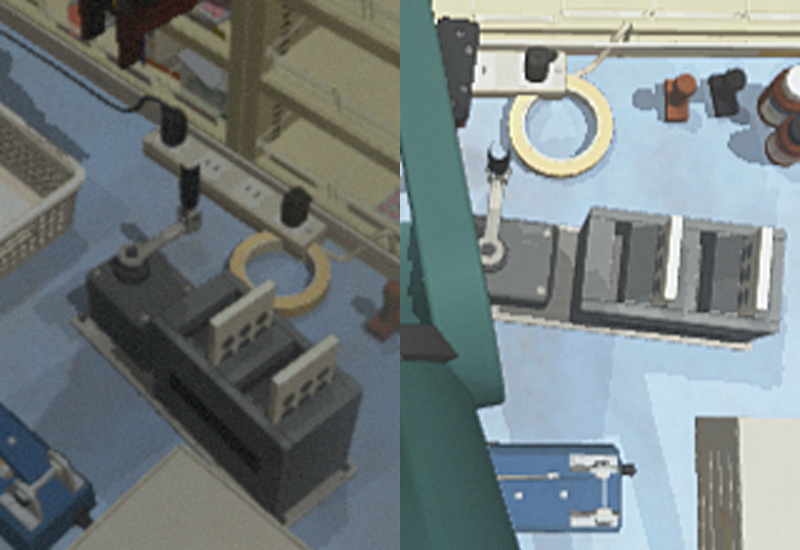

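Both plates are up 52 mm and match the predicted pixels (top 334.6,193 and 370.6,197). The grip is upright. Now plate A.

```bash
python3 -c "
from h import *
mv([.5823,-.0386,.215],-6.5)"
```

```text
cm [ -7.13   2.73 -25.13] turn about tool y -0.28 yaw now -6.78 tilt [-0. -0. -1.]
```

```bash
python3 -m handwheel '[0.45,-7.1,0,-25,0,0,0, 0.45,-7.1,0,-25,0,0,0, 0.45,-7.1,0,-25,0,0,0, 0.45,-7.1,0,-25,0,0,0, 0.45,-7.1,2.7,-25.1,0,0,0, 0.45,-7.1,2.7,-25.1,0,0,0, 0.45,-7.1,2.7,-25.1,0,0,0, 0.45,-7.1,2.7,-25.1,0,0,0, 0.45,-7.1,2.7,-25.1,0,0,0, 0.45,-7.1,2.7,-25.1,0,0,0, 0.45,-7.1,2.7,-25.1,0,0,0]'
python3 -m handwheel '[0.45,0,0,0,0,0,0,0.45,0,0,0,0,0,0]'
python3 -c "
from h import *
mv([.5823,-.0386,.142],-6.5)"
```

```text
time_s: 19.33
tcp_pos: [0.584, -0.0363, 0.2158]
orientation: [-1.569, 0.09, -0.092]
contact_force: [0.7, 0.5, -0.7]
gripper_width: 0.0395
time_s: 19.5
tcp_pos: [0.5835, -0.0364, 0.2155]
orientation: [-1.569, 0.09, -0.091]
contact_force: [0.1, -0.3, -0.2]
gripper_width: 0.0395
cm [-0.1   7.34 -0.23] turn about tool y -0.12 yaw now -6.62 tilt [ 0.001 -0.    -1.   ]
```

```bash
python3 -m handwheel '[0.45,-0.1,2,-0.2,0,0,0, 0.45,-0.1,4.5,-0.2,0,0,0, 0.45,-0.1,6.5,-0.2,0,0,0, 0.45,-0.1,7.3,-0.2,0,0,0, 0.45,-0.1,7.3,-0.2,0,0,0, 0.3,-0.1,7.3,-0.2,0,0,0, 0.2,-0.1,7.3,-0.2,0,0,0, 0.1,-0.1,7.3,-0.2,0,0,0, 0.05,-0.1,7.3,-0.2,0,0,0, 0,-0.1,7.3,-0.2,0,0,0, 0,-0.1,7.3,-0.2,0,0,0]' 20
python3 -m handwheel '[0,0,0,0,0,0,0,0,0,0,0,0,0,0]' 25
```

```text
time_s: 20.42
tcp_pos: [0.5823, -0.0389, 0.143]
orientation: [-1.568, 0.091, -0.093]
contact_force: [1.1, 3.9, 2.9]
gripper_width: 0.0086
time_s: 20.58
tcp_pos: [0.5823, -0.0389, 0.1429]
orientation: [-1.568, 0.091, -0.093]
contact_force: [0.2, 4.0, 5.6]
gripper_width: 0.0089
```

```bash
python3 -m handwheel '[0,0,-1,0,0,0,0, 0,0,-3,0,0,0,0, 0,0,-5.5,0,0,0,0, 0,0,-8,0,0,0,0, 0,0,-10,0,0,0,0, 0,0,-10,0,0,0,0,0,0,-10,0,0,0,0]' 25
python3 - <<'E'
from h import *
np.set_printoptions(precision=4,suppress=True)
capture('top');capture('scene')
for c in('scene','top'):
  for q in('white_basket','plate_0'):
    for x in cut_out(c,q)[:3]:
      print(c,q,round(x['score'],2),np.round(x['position'],1),int(x['pixels'].sum()))
      if q=='white_basket' and c=='top' and x['score']>.5:
        cn,_=cv2.findContours(x['pixels'].astype(np.uint8),0,2);m=max(cn,key=cv2.contourArea);r=cv2.boxPoints(cv2.minAreaRect(m))
        for p in r: print(p,ray('top',p,.08))
E
```

```text
time_s: 21.17
tcp_pos: [0.5821, -0.04, 0.2433]
orientation: [-1.57, 0.091, -0.094]
contact_force: [0.2, -0.3, -0.7]
gripper_width: 0.0088
scene white_basket 0.82 [165.1 158.1] 8672
scene white_basket 0.61 [276.3 166. ] 100
scene plate_0 0.87 [321.8 239.9] 510
scene plate_0 0.87 [291.4 201.2] 619
top white_basket 0.55 [132.5 210.4] 13728
[ 62.323  257.6318] [0.4521 0.5343 0.08  ]
[ 65.7708 157.6473] [0.6735 0.547  0.08  ]
[207.9121 162.5487] [0.665  0.2271 0.08  ]
[204.4644 262.5333] [0.4438 0.2277 0.08  ]
top plate_0 0.64 [261.5 175.7] 322
top plate_0 0.43 [335.4 203.4] 64
```

```bash
python3 -c "
from h import *
mv([.555,.385,.235],-3)"; python3 -m handwheel '[0,-3,0,4,0,0,0, 0,-5,0,8,0,0,0, 0,-6.5,0,12,0,0,0, 0,-7.5,0,16,0,0,0, 0,-7.5,0,20,0,0,0, 0,-7.5,0,24,0,0,0, 0,-7.5,0,28,0,0,0, 0,-7.5,0,32,0,0,0, 0,-7.5,0,36,0,0,0, 0,-7.5,0,40,0,0,0, 0,-7.5,0,42,0,0,0, 0,-7.5,0,42,0,0,0]' 25
python3 -c "
from h import *
mv([.555,.385,.09],-3)"
```

```text
cm [-7.52  0.6  41.84] turn about tool y -3.71 yaw now -6.71 tilt [-0.003  0.    -1.   ]
time_s: 22.47
tcp_pos: [0.5559, 0.3914, 0.2407]
orientation: [-1.568, 0.089, -0.088]
contact_force: [-1.0, 0.9, -1.0]
gripper_width: 0.0091
cm [-1.000e-02  1.507e+01 -6.700e-01] turn about tool y -3.48 yaw now -6.48 tilt [-0.001  0.001 -1.   ]
```

```bash
python3 -m handwheel '[0,0,4,-0.4,0,0,0, 0,0,8,-0.4,0,0,0, 0,0,12,-0.4,0,0,0, 0,0,14,-0.4,0,0,0, 0,0,15.5,-0.4,0,0,0, 0,0,16.3,-0.4,0,0,0, 0,0,16.3,-0.4,0,0,0, 0,0,16.3,-0.4,0,0,0]' 25
python3 -m handwheel '[0,0,0.03,0.6,-5,0,0, 0,0,0.1,1.2,-10,0,0, 0,0,0.2,1.8,-15,0,0, 0,0,0.4,2.4,-20,0,0, 0,0,0.65,3,-25,0,0, 0,0,0.95,3.55,-30,0,0, 0,0,0.95,3.55,-30,0,0, 0,0,0.95,3.55,-30,0,0, 0,0,0.95,3.55,-30,0,0]' 25
```

```text
time_s: 23.13
tcp_pos: [0.5559, 0.3821, 0.0792]
orientation: [-1.569, 0.093, -0.092]
contact_force: [0.2, -0.8, -0.7]
gripper_width: 0.0086
time_s: 23.88
tcp_pos: [0.5605, 0.4178, 0.0708]
orientation: [-2.089, 0.122, -0.072]
contact_force: [-0.1, 0.6, -0.2]
gripper_width: 0.0091
```

```bash
python3 -m handwheel '[0,0,0.26,0.15,0,0,0, 0,0,0.43,0.25,0,0,0, 0,0,0.43,0.25,0,0,0]' 25
```

```text
time_s: 24.13
tcp_pos: [0.5608, 0.417, 0.0663]
orientation: [-2.09, 0.123, -0.073]
contact_force: [0.3, 0.5, 1.3]
gripper_width: 0.0087
```

```bash
python3 -m handwheel '[0.15,0,0,0,0,0,0, 0.25,0,0,0,0,0,0, 0.35,0,0,0,0,0,0, 0.4,0,-1,0,0,0,0, 0.4,0,-3,0,0,0,0, 0.4,0,-5.5,0,0,0,0, 0.4,0,-8,0,0,0,0, 0.4,0,-12,0,0,0,0, 0.4,0,-16,-1,7,0,0, 0.4,0,-18,-3,14,0,0, 0.4,0,-18,-5,21,0,0,0.4,0,-18,-7,30,0,0]'
python3 -m handwheel '[0.4,0,0,0,0,0,0,0.4,0,0,0,0,0,0]'
python3 - <<'E'
from h import *
np.set_printoptions(precision=4,suppress=True)
a=capture('scene');cv2.imwrite('pics/b1.png',cv2.resize(a[70:270,70:350],None,fx=2.5,fy=2.5)[:,:,::-1])
for q in('white_basket','plate_0'):
    for x in cut_out('scene',q)[:3]: print(q,round(x['score'],2),np.round(x['position'],1),int(x['pixels'].sum()), ray('scene',x['position'],.01))
mv([.5742,-.1102,.215],-6.5)
E
```

```text
time_s: 25.13
tcp_pos: [0.5646, 0.4494, 0.2596]
orientation: [-1.592, 0.087, -0.095]
contact_force: [0.7, 0.1, 0.3]
gripper_width: 0.0355
time_s: 25.3
tcp_pos: [0.5629, 0.444, 0.258]
orientation: [-1.601, 0.096, -0.094]
contact_force: [-0.2, 0.5, -0.4]
gripper_width: 0.0348
white_basket 0.66 [270.  178.3] 414 [0.7192 0.1645 0.01  ]
white_basket 0.64 [174.7 155.2] 7917 [0.6   0.416 0.01 ]
plate_0 0.83 [160.2 161.1] 745 [0.5583 0.4276 0.01  ]
plate_0 0.78 [319.7 243.1] 486 [ 0.6517 -0.0599  0.01  ]
cm [  7.52   5.86 -55.18] turn about tool y -0.16 yaw now -6.66 tilt [-0.004 -0.032 -0.999]
```

View pics/b1.png

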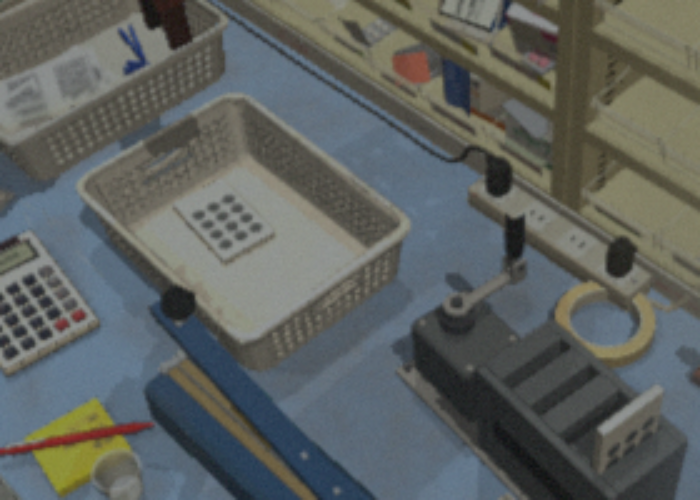

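Plate A lies flat in the basket (scene px ~160,161), and plate B is still in its slot.

```bash
python3 -m handwheel '[0.45,0,0,-4,1.8,0,0, 0.45,1,0,-12,1.8,0,0, 0.45,2,0,-24,1.8,0,0, 0.45,3,0,-36,1.8,0,0, 0.45,5,0,-48,1.8,0,0, 0.45,7.5,0,-55,1.8,0,0, 0.45,7.5,0,-55,1.8,0,0, 0.45,7.5,0,-55,1.8,0,0, 0.45,7.5,0,-55,1.8,0,0, 0.45,7.5,0,-55,1.8,0,0, 0.45,7.5,0,-55,1.8,0,0, 0.45,7.5,0,-55,1.8,0,0]'
python3 -m handwheel '[0.45,0,0,0,0,0,0, 0.45,0,0,0,0,0,0]'
python3 -c "
from h import *
mv([.5742,-.1102,.2],-6.5)"
```

```text
time_s: 26.45
tcp_pos: [0.5724, -0.0513, 0.271]
orientation: [-1.57, 0.091, -0.089]
contact_force: [0.6, 0.6, -1.0]
gripper_width: 0.0394
time_s: 26.62
tcp_pos: [0.5725, -0.0517, 0.2708]
orientation: [-1.57, 0.094, -0.093]
contact_force: [0.3, 0.2, -0.5]
gripper_width: 0.0394
cm [ 0.87  7.08 -5.78] turn about tool y -0.33 yaw now -6.83 tilt [-0.001 -0.001 -1.   ]
```

```bash
python3 -m handwheel '[0.45,0.6,1,-3.5,0,0,0, 0.45,0.9,3,-5.8,0,0,0, 0.45,0.9,5,-5.8,0,0,0, 0.45,0.9,5.5,-5.8,0,0,0, 0.45,0.9,5.5,-5.8,0,0,0]'
python3 -c "
from h import *
mv([.5742,-.1102,.142],-6.5)"
```

```text
time_s: 27.03
tcp_pos: [0.5724, -0.1068, 0.2143]
orientation: [-1.568, 0.094, -0.087]
contact_force: [-0.3, -0.3, -0.8]
gripper_width: 0.0392
cm [ 0.25  7.23 -0.32] turn about tool y -0.09 yaw now -6.59 tilt [-0.005  0.001 -1.   ]
```

```bash
python3 -m handwheel '[0.45,0.1,2,-0.2,0,0,0, 0.45,0.1,4.5,-0.2,0,0,0, 0.45,0.1,6.5,-0.2,0,0,0, 0.45,0.1,7.2,-0.2,0,0,0, 0.45,0.1,7.2,-0.2,0,0,0, 0.3,0.1,7.2,-0.2,0,0,0, 0.2,0.1,7.2,-0.2,0,0,0, 0.1,0.1,7.2,-0.2,0,0,0, 0.05,0.1,7.2,-0.2,0,0,0, 0,0.1,7.2,-0.2,0,0,0, 0,0.1,7.2,-0.2,0,0,0, 0,0.1,7.2,-0.2,0,0,0]' 25
python3 -m handwheel '[0,0,-1,0,0,0,0, 0,0,-3,0,0,0,0, 0,0,-5.5,0,0,0,0, 0,0,-8,0,0,0,0, 0,0,-10,0,0,0,0, 0,0,-10,0,0,0,0,0,0,-10,0,0,0,0]' 25
python3 - <<'E'
from h import *
capture('scene')
for q in('white_basket','plate_0'):
    for x in cut_out('scene',q)[:3]: print(q,round(x['score'],2),np.round(x['position'],1),int(x['pixels'].sum()), ray('scene',x['position'],.01))
mv([.555,.37,.24],-6.5)
E
```

```text
time_s: 28.03
tcp_pos: [0.5744, -0.1105, 0.1452]
orientation: [-1.568, 0.091, -0.093]
contact_force: [0.4, 4.2, 4.4]
gripper_width: 0.0091
time_s: 28.62
tcp_pos: [0.5743, -0.112, 0.2458]
orientation: [-1.571, 0.09, -0.094]
contact_force: [0.5, -0.6, -0.5]
gripper_width: 0.0087
white_basket 0.73 [172.  157.9] 7886 [0.58824511 0.41335506 0.01      ]
plate_0 0.89 [158.7 157.3] 734 [0.56440668 0.44217563 0.01      ]
plate_0 0.62 [320.3 225.1] 726 [ 0.6929219  -0.02812744  0.01      ]
cm [-7.37  0.29 47.58] turn about tool y -0.22 yaw now -6.72 tilt [-0.003 -0.    -1.   ]
```

```bash
python3 -m handwheel '[0,-3,0,4,0,0,0, 0,-5,0,8,0,0,0, 0,-6.5,0,12,0,0,0, 0,-7.4,0,16,0,0,0, 0,-7.4,0,20,0,0,0, 0,-7.4,0,24,0,0,0, 0,-7.4,0,28,0,0,0, 0,-7.4,0,32,0,0,0, 0,-7.4,0,36,0,0,0, 0,-7.4,0,40,0,0,0, 0,-7.4,0,44,0,0,0, 0,-7.4,0,47.5,0,0,0]' 25
python3 -m handwheel '[0,0,0,0,0,0,0, 0,0,0,0,0,0,0]' 25
python3 - <<'E'
from h import *
capture('scene')
for q in('white_basket','plate_0'):
    for x in cut_out('scene',q)[:3]: print(q,round(x['score'],2),np.round(x['position'],1),int(x['pixels'].sum()), ray('scene',x['position'],.01))
mv([.555,.375,.24],-6.5)
E
```

```text
time_s: 29.77
tcp_pos: [0.5548, 0.3715, 0.2421]
orientation: [-1.571, 0.093, -0.089]
contact_force: [0.5, -0.2, -1.2]
gripper_width: 0.0087
time_s: 29.93
tcp_pos: [0.5548, 0.3704, 0.2418]
orientation: [-1.572, 0.092, -0.088]
contact_force: [-0.6, -0.7, -0.3]
gripper_width: 0.0089
white_basket 0.97 [173.8 159.1] 7263 [0.58876073 0.40612207 0.01      ]
plate_0 0.87 [161.5 157.4] 747 [0.56949512 0.43617981 0.01      ]
plate_0 0.73 [159.  112.2] 860 [0.68245166 0.59294059 0.01      ]
cm [-0.11  0.3   0.73] turn about tool y -0.25 yaw now -6.75 tilt [-0.002 -0.002 -1.   ]
```

```bash
python3 -m handwheel '[0,0.8,4,0,0,0,0, 0,0.8,8,0,0,0,0, 0,0.8,12,0,0,0,0, 0,0.8,14,0,0,0,0, 0,0.8,15.5,0,0,0,0, 0,0.8,16.1,0,0,0,0, 0,0.8,16.1,0,0,0,0, 0,0.8,16.1,0,0,0,0]' 25
python3 -m handwheel '[0,0,0.03,-0.6,5,0,0, 0,0,0.1,-1.2,10,0,0, 0,0,0.2,-1.8,15,0,0, 0,0,0.4,-2.4,20,0,0, 0,0,0.65,-3,25,0,0, 0,0,0.95,-3.6,30,0,0, 0,0,0.95,-3.6,30,0,0, 0,0,0.95,-3.6,30,0,0, 0,0,0.95,-3.6,30,0,0]' 25
python3 -m handwheel '[0,0,0.26,-0.15,0,0,0, 0,0,0.35,-0.2,0,0,0, 0,0,0.35,-0.2,0,0,0]' 25
```

```text
time_s: 30.75
tcp_pos: [0.5643, 0.3674, 0.0839]
orientation: [-1.569, 0.093, -0.093]
contact_force: [1.2, -0.1, -0.7]
gripper_width: 0.0089
time_s: 31.5
tcp_pos: [0.5608, 0.3324, 0.075]
orientation: [-1.048, 0.06, -0.108]
contact_force: [0.0, 0.5, -1.1]
gripper_width: 0.0087
time_s: 31.75
tcp_pos: [0.5594, 0.3336, 0.0699]
orientation: [-1.047, 0.06, -0.105]
contact_force: [-0.3, 1.3, -0.6]
gripper_width: 0.0087
```

```bash
python3 -m handwheel '[0,0,0.26,-0.15,0,0,0, 0,0,0.26,-0.15,0,0,0]' 25
python3 -m handwheel '[0.15,0,0,0,0,0,0, 0.25,0,0,0,0,0,0, 0.35,0,0,0,0,0,0, 0.4,0,-1,0,0,0,0, 0.4,0,-3,0,0,0,0, 0.4,0,-5.5,0,0,0,0, 0.4,0,-8,0,0,0,0, 0.4,0,-12,0,0,0,0, 0.4,0,-16,1,-7,0,0, 0.4,0,-18,3,-14,0,0, 0.4,0,-18,5,-21,0,0,0.4,0,-18,7,-28,0,0]'
python3 -m handwheel '[0.4,0,0,0,-2,0,0,0.4,0,0,0,-2,0,0]'
python3 - <<'E'
from h import *
np.set_printoptions(precision=4,suppress=True)
a=capture('scene');cv2.imwrite('pics/b2.png',cv2.resize(a[70:310,70:370],None,fx=2.3,fy=2.3)[:,:,::-1])
for q in('white_basket','plate_0','grip_mid'):
    for x in cut_out('scene',q)[:4]: print(q,round(x['score'],2),np.round(x['position'],1),int(x['pixels'].sum()), ray('scene',x['position'],.01))
mv([.670,.1005,.24],-6.7)
E
```

```text
time_s: 31.92
tcp_pos: [0.5601, 0.3334, 0.0679]
orientation: [-1.045, 0.06, -0.106]
contact_force: [-0.4, -1.7, 7.4]
gripper_width: 0.0092
time_s: 32.92
tcp_pos: [0.5588, 0.302, 0.2633]
orientation: [-1.526, 0.087, -0.106]
contact_force: [0.2, -0.0, -0.4]
gripper_width: 0.0353
time_s: 33.08
tcp_pos: [0.5564, 0.3068, 0.2592]
orientation: [-1.558, 0.085, -0.091]
contact_force: [0.1, -0.7, -0.3]
gripper_width: 0.035
white_basket 0.74 [169.7 154.5] 7353 [0.5921 0.4283 0.01  ]
plate_0 0.97 [185.3 181.4] 540 [0.5581 0.3202 0.01  ]
plate_0 0.73 [159.4 158.1] 767 [0.5638 0.4383 0.01  ]
grip_mid 0.58 [276.7 163.7] 166 [0.77   0.1873 0.01  ]
cm [ 13.77   1.42 -18.63] turn about tool y -0.11 yaw now -6.81 tilt [-0.001  0.011 -1.   ]
```

View pics/b2.png

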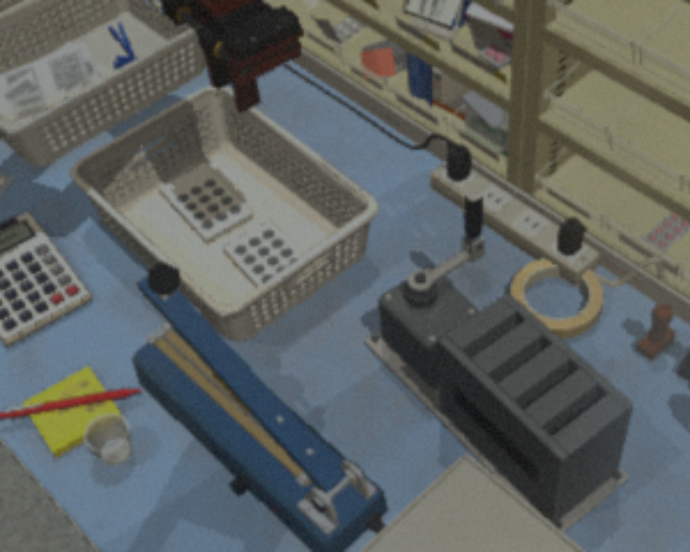

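Both plates lie flat in the basket, the well is empty and the grip is upright. Next I crank the lift down.

```bash
python3 -m handwheel '[0.5,4,0,-4,-0.6,0,0, 0.5,8,0,-8,-0.6,0,0, 0.5,12,0,-12,-0.6,0,0, 0.5,13.8,0,-16,-0.6,0,0, 0.5,13.8,0,-18.6,-0.6,0,0, 0.5,13.8,0,-18.6,-0.6,0,0, 0.5,13.8,0,-18.6,-0.6,0,0, 0.5,13.8,0,-18.6,-0.6,0,0, 0.5,13.8,0,-18.6,-0.6,0,0, 0.5,13.8,0,-18.6,-0.6,0,0]'
python3 -c "
from h import *
mv([.670,.1005,.1437],-6.7)"
```

```text
time_s: 34.12
tcp_pos: [0.6706, 0.1029, 0.2552]
orientation: [-1.567, 0.093, -0.091]
contact_force: [-0.0, -0.1, 0.5]
gripper_width: 0.0436
cm [-0.02 11.15 -0.27] turn about tool y -0.02 yaw now -6.72 tilt [-0.001  0.002 -1.   ]
```

```bash
python3 -m handwheel '[0.5,0,3,-0.2,0,0,0, 0.5,0,6,-0.2,0,0,0, 0.5,0,9,-0.2,0,0,0, 0.5,0,11.1,-0.2,0,0,0, 0.5,0,11.1,-0.2,0,0,0, 0.35,0,11.1,-0.2,0,0,0, 0.25,0,11.1,-0.2,0,0,0, 0.2,0,11.1,-0.2,0,0,0, 0.15,0,11.1,-0.2,0,0,0, 0.1,0,11.1,-0.2,0,0,0, 0.1,0,11.1,-0.2,0,0,0, 0.1,0,11.1,-0.2,0,0,0]' 25
python3 -m handwheel '[0.1,-0.11,0,-1.22,0,0,0, 0.1,-0.42,0,-2.39,0,0,0, 0.1,-0.94,0,-3.5,0,0,0, 0.1,-1.64,0,-4.5,0,0,0, 0.1,-2.5,0,-5.36,0,0,0, 0.1,-3.5,0,-6.06,0,0,0]' 25
python3 - <<'E'
from h import *
s=state()
a=np.array([.599,.1074]);v=s['tcp_pos'][:2]-a;print(np.hypot(*v),np.degrees(np.arctan2(v[1],v[0]))+6.7)
E
```

```text
time_s: 35.12
tcp_pos: [0.6724, 0.1008, 0.1461]
orientation: [-1.567, 0.09, -0.094]
contact_force: [-0.3, 1.0, 6.7]
gripper_width: 0.0178
time_s: 35.62
tcp_pos: [0.6313, 0.0445, 0.1461]
orientation: [-1.566, 0.089, -0.096]
contact_force: [1.5, 3.2, 5.7]
gripper_width: 0.0174
0.07064965483947641 -56.12755621981139
```

Now −60° to −180°, then on to −300°.

```bash
python3 -m handwheel '[0.1,-1.11,0,-0.52,0,0,0, 0.1,-2.28,0,-0.83,0,0,0, 0.1,-3.5,0,-0.94,0,0,0, 0.1,-4.72,0,-0.83,0,0,0, 0.1,-5.89,0,-0.52,0,0,0, 0.1,-7,0,0,0,0,0, 0.1,-8,0,0.7,0,0,0, 0.1,-8.86,0,1.56,0,0,0, 0.1,-9.56,0,2.56,0,0,0, 0.1,-10.08,0,3.67,0,0,0, 0.1,-10.39,0,4.84,0,0,0, 0.1,-10.5,0,6.06,0,0,0]' 25
python3 -m handwheel '[0.1,0.11,0,1.22,0,0,0, 0.1,0.42,0,2.39,0,0,0, 0.1,0.94,0,3.5,0,0,0, 0.1,1.64,0,4.5,0,0,0]' 25
python3 -m handwheel '[0.1,0.86,0,0.86,0,0,0, 0.1,1.86,0,1.56,0,0,0, 0.1,2.97,0,2.08,0,0,0, 0.1,4.14,0,2.39,0,0,0, 0.1,5.36,0,2.5,0,0,0, 0.1,6.58,0,2.39,0,0,0, 0.1,7.75,0,2.08,0,0,0, 0.1,8.86,0,1.56,0,0,0, 0.1,9.86,0,0.86,0,0,0, 0.1,10.72,0,0,0,0,0, 0.1,11.42,0,-1,0,0,0, 0.1,11.94,0,-2.11,0,0,0]' 25
python3 -m handwheel '[0.1,0.31,0,-1.17,0,0,0, 0.1,0.42,0,-2.39,0,0,0, 0.1,0.42,0,-2.39,0,0,0]' 25
python3 - <<'E'
from h import *
s=state()
a=np.array([.599,.1074]);v=s['tcp_pos'][:2]-a;print(np.hypot(*v),np.degrees(np.arctan2(v[1],v[0]))+6.7)
E
```

```text
time_s: 36.62
tcp_pos: [0.5331, 0.1168, 0.146]
orientation: [-1.569, 0.089, -0.095]
contact_force: [0.4, -3.0, 7.9]
gripper_width: 0.0175
time_s: 36.95
tcp_pos: [0.5547, 0.1598, 0.1461]
orientation: [-1.569, 0.09, -0.094]
contact_force: [0.3, -4.2, 7.3]
gripper_width: 0.0176
time_s: 37.95
tcp_pos: [0.671, 0.1253, 0.1461]
orientation: [-1.566, 0.09, -0.094]
contact_force: [-3.0, 2.5, 7.4]
gripper_width: 0.0178
time_s: 38.2
tcp_pos: [0.6725, 0.1006, 0.1462]
orientation: [-1.565, 0.091, -0.096]
contact_force: [-0.5, 1.0, 6.2]
gripper_width: 0.0175
0.07380742787222441 1.4340901274384867
```

```bash
python3 -m handwheel '[0.1,0,0,-0.2,0,0,0, 0.1,0,0,-0.4,0,0,0, 0.1,0,0,-0.4,0,0,0]' 25
python3 -m handwheel '[0.1,0,0,-0.1,0,0,0, 0.1,0,0,-0.2,0,0,0, 0.1,0,0,-0.2,0,0,0]' 25
```

```text
time_s: 38.45
tcp_pos: [0.6724, 0.1, 0.1462]
orientation: [-1.561, 0.09, -0.096]
contact_force: [0.8, 10.5, 5.1]
gripper_width: 0.0172
time_s: 38.7
tcp_pos: [0.6723, 0.0996, 0.1462]
orientation: [-1.559, 0.089, -0.096]
contact_force: [0.5, 14.6, 5.1]
gripper_width: 0.0175
```

```bash
python3 -m handwheel '[0.1,-0.67,0,0.1,0,0,0, 0.1,-1.33,0.08,0.1,0,0,0, 0.1,-1.98,0.25,0.1,0,0,0, 0.1,-2.6,0.5,0.1,0,0,0, 0.1,-3.17,0.85,0.1,0,0,0, 0.1,-3.71,1.24,0.1,0,0,0]' 12
python3 -m handwheel '[0.1,-0.46,0.48,0,0,0,0, 0.1,-0.88,1,0,0,0,0, 0.1,-0.88,1,0,0,0,0]' 12
```

```text
time_s: 39.2
tcp_pos: [0.6358, 0.1038, 0.1339]
orientation: [-1.561, 0.088, -0.096]
contact_force: [0.9, 11.3, 4.7]
gripper_width: 0.0177
time_s: 39.45
tcp_pos: [0.6247, 0.1048, 0.1222]
orientation: [-1.562, 0.092, -0.093]
contact_force: [0.3, 13.4, 1.8]
gripper_width: 0.0177
```

```bash
python3 -m handwheel '[0.2,0,0,0.15,0,0,0, 0.4,0,0,0.3,0,0,0, 0.45,0,0,0.3,0,0,0, 0.45,0,-3,0.3,0,0,0, 0.45,0,-6,0.3,0,0,0, 0,0,-6,0.3,0,0,0, 0,-0.5,-6,0.3,0,0,0, 0,-0.5,-6,0.3,0,0,0, 0,-0.5,-6,0.3,0,0,0, 0,-0.5,-6,0.3,0,0,0]' 12
python3 -m handwheel '[0,0,1,0,0,0,0, 0,0,2,0,0,0,0, 0,0,3,0,0,0,0, 0,0,4,0,0,0,0, 0,0,4.5,0,0,0,0, 0,0,4.5,0,0,0,0]'
python3 -c "
from h import *
mv([.617,.1053,.123],-6.7)"
```

```text
time_s: 40.28
tcp_pos: [0.6193, 0.1044, 0.1807]
orientation: [-1.568, 0.094, -0.09]
contact_force: [0.5, 0.4, 1.1]
gripper_width: 0.0099
time_s: 40.78
tcp_pos: [0.6193, 0.1045, 0.1347]
orientation: [-1.568, 0.094, -0.09]
contact_force: [0.4, 0.3, 0.9]
gripper_width: 0.0009
cm [-0.23  1.17  0.05] turn about tool y -0.01 yaw now -6.71 tilt [-0.003  0.001 -1.   ]
```

```bash
python3 -m handwheel '[0,0,0.3,0,0,0,0, 0,0,0.6,0,0,0,0, 0,0,0.9,0,0,0,0, 0,0,1.1,0,0,0,0, 0,0,1.1,0,0,0,0]'
python3 -m handwheel '[0,0,0.15,0,0,0,0, 0,0,0.3,0,0,0,0, 0,0,0.3,0,0,0,0]'
```

```text
time_s: 41.2
tcp_pos: [0.6203, 0.1046, 0.1257]
orientation: [-1.568, 0.092, -0.092]
contact_force: [-0.1, -0.1, 0.7]
gripper_width: 0.0005
time_s: 41.45
tcp_pos: [0.6205, 0.1046, 0.1231]
orientation: [-1.568, 0.092, -0.092]
contact_force: [-0.7, -0.4, 2.9]
gripper_width: 0.0002
```

```bash
python3 -m handwheel '[0,0,0.1,0,0,0,0, 0,0,0.2,0,0,0,0, 0,0,0.2,0,0,0,0]'
python3 -m handwheel '[0,0,0.15,0,0,0,0, 0,0,0.15,0,0,0,0]'
```

```text
time_s: 41.7
tcp_pos: [0.6206, 0.1044, 0.1222]
orientation: [-1.568, 0.091, -0.092]
contact_force: [-2.9, -2.4, 9.3]
gripper_width: 0.0003
time_s: 41.87
tcp_pos: [0.6206, 0.1044, 0.1215]
orientation: [-1.568, 0.091, -0.093]
contact_force: [-5.7, -2.0, 16.3]
gripper_width: 0.0008
```

```bash
python3 -m handwheel '[0,0,-2,0,0,0,0, 0,0,-6,0,0,0,0, 0,0,-10,0,0,0,0, 0,0,-14,0,0,0,0, 0,-3,-14,4,0,0,0, 0,-6,-14,8,0,0,0, 0,-8,-14,12,0,0,0, 0,-10,-14,16,0,0,0, 0.5,-10,-14,20,0,0,0, 0.5,-10,-14,24,0,0,0, 0.5,-10,-14,28,0,0,0, 0.5,-10,-14,30,0,0,0]'
python3 -m handwheel '[0.5,-10,0,15,0,0,0,0.5,-10,0,15,0,0,0,0.5,-10,0,15,0,0,0,0.5,-10,0,15,0,0,0,0.5,-10,0,15,0,0,0,0.5,-10,0,15,0,0,0]'
python3 - <<'E'
from h import *
a=capture('scene');b=capture('top')
cv2.imwrite('pics/f.png',np.hstack([cv2.resize(a[70:310,70:340],None,fx=1.5,fy=1.5),cv2.resize(b[130:290,150:390][:, :],None,fx=1.6,fy=2.25)])[:,:,::-1])
im=cv2.resize(a[160:260,220:340],None,fx=3.3,fy=3.3,interpolation=2);jm=cv2.resize(b[140:240,230:350],None,fx=3.3,fy=3.3,interpolation=2)
cv2.imwrite('pics/f2.png',np.vstack([np.hstack([im,jm]),cv2.resize(a[70:190,70:290],(792,260))])[:,:,::-1])
for c in('scene','top'):
  for q in('grip_mid','plate_0','white_basket'):
    for x in cut_out(c,q)[:3]: print(c,q,round(x['score'],2),np.round(x['position'],1),int(x['pixels'].sum()))
E
```

```text
time_s: 42.87
tcp_pos: [0.5556, 0.417, 0.2599]
orientation: [-1.567, 0.091, -0.091]
contact_force: [0.2, -0.6, -0.1]
gripper_width: 0.0235
time_s: 43.37
tcp_pos: [0.4716, 0.5783, 0.2593]
orientation: [-1.567, 0.089, -0.088]
contact_force: [-1.3, 0.2, 1.8]
gripper_width: 0.0438
scene grip_mid 0.76 [265.1 181.1] 178
scene plate_0 0.84 [182.8 181.4] 522
scene plate_0 0.55 [155.3 160.1] 661
scene white_basket 0.79 [167.9 155.5] 7078
scene white_basket 0.68 [290.6 237.5] 7360
top grip_mid 0.78 [264.5 173.1] 182
top plate_0 0.94 [174.2 218.9] 1340
top plate_0 0.91 [122.6 215.2] 1334
top plate_0 0.71 [313.1 203.7] 6341
top white_basket 0.56 [143.  220.9] 11525
```

View pics/f2.png

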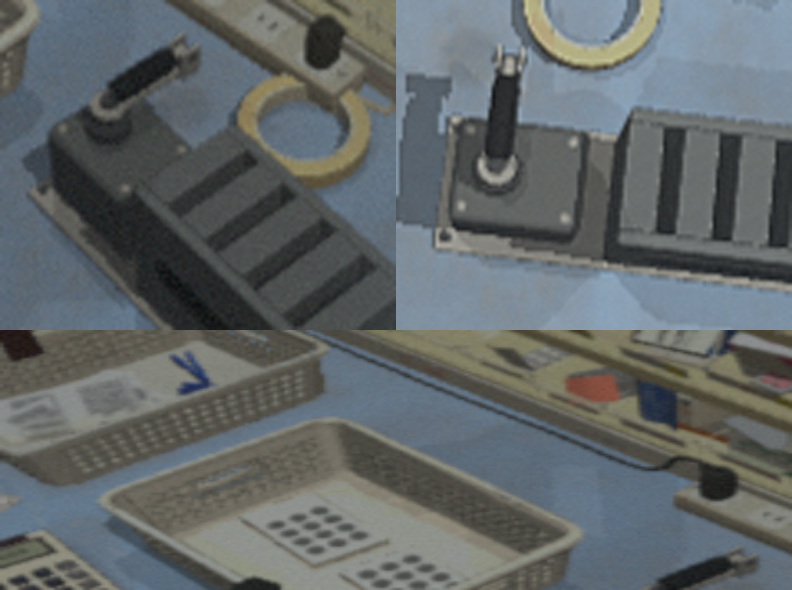

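The grip is flat and the hinge is at top px (264.2,158.8), against (264.4,158.6) at the start, so the crank is back at 0. The plates are in the basket and the well is empty.

```bash
python3 -c "
from workcell import *
s=state();print(s['contact_force'],s['joint_vel']);print(sign_off())"
```

```text
[-0.53493164 -0.44889574 -0.22136183] [ 0.00538061 -0.00033007 -0.00413865  0.00023862  0.00034881  0.00158603]
the job is handed in; nothing more can be done
None
```

The job is done and handed in at about 44 s. I unfolded the grip to its upright stop and cranked the lift one full turn up. Both plates (only two were there) went into the white basket, then I cranked the lift back down to its stop and folded the grip flat.

- **What went wrong on the way:** the first unfolding grasp slipped off. I repeated it lower and firmer, then pushed the grip outward with the shut fingers until it met its upright stop at about 10 N.
- **Crank and fold stops:** I judged both crank ends by the force building with almost no motion: 9 N at the top and 15 N at the bottom. The fold was pressed to about 16 N against its stop.
- **Basket:** it seems to have shifted by about 1.5 cm between the two placings. I checked where it was before placing the second plate.
- **Last pictures:** both plates lie flat in the basket, all four slots are empty, and the grip is flat along the arm. The hinge is back at its starting pixel to within 0.2 px. The robot stands clear, with no contact force.
- **Disagreements:** the networks also gave some false hits, taking the well for a plate and for a basket. The pictures settled those.

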